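# Log a grounding check at the bench

## Task

Do the grounding check before the boards are handled: with the fingertips, lightly press down the round key on top of the grounding tester, keep it down for a good second and let it come up again. Then press down the long bar key of the check counter in the same way, a short press being enough, to book the check, and withdraw clear of everything. Do not grasp, lift or push the boxes about, and leave the box with the square key and the small parts lying round them alone.

Things in the scene. Friction and masses are not known exactly. Their poses are not given: they have to be found in the camera images.
- round_unit: The grounding tester: black plastic bench box, 84 x 84 mm, 32 mm high on rubber feet, loose on the worktop (0.7 kg), with one steel key in the middle of its top. All three boxes are alike but for the key, and any may stand in any of the three places. Origin: centre of the underside; z up; -x is the side with the small grey window. Its key is ROUND, 42 mm across.
- bar_unit: The check counter: black plastic bench box, 84 x 84 mm, 32 mm high on rubber feet, loose on the worktop (0.7 kg), with one steel key in the middle of its top. All three boxes are alike but for the key, and any may stand in any of the three places. Origin: centre of the underside; z up; -x is the side with the small grey window. Its key is a long narrow BAR, 20 mm (along the box's x) by 60 mm (along its y).
- square_unit: The call box: black plastic bench box, 84 x 84 mm, 32 mm high on rubber feet, loose on the worktop (0.7 kg), with one steel key in the middle of its top. All three boxes are alike but for the key, and any may stand in any of the three places. Origin: centre of the underside; z up; -x is the side with the small grey window. Its key is SQUARE, 40 x 40 mm.
- round_unit_top (a point): Centre of the flat top face of the round key, in the middle of its box. At rest it is 44 mm above the worktop, 12 mm above the box's lid; it moves down with the key.
- round_unit_key (a joint): Downward travel of the round key: 0 up (at rest), 0.007 m fully down (5 mm of key still stand above the lid). Spring: starts to move at about 1.2 N, fully down at about 5.4 N, springs back up when released.
- square_unit_top (a point): Centre of the flat top face of the square key, in the middle of its box. At rest it is 44 mm above the worktop, 12 mm above the box's lid; it moves down with the key.
- square_unit_key (a joint): Downward travel of the square key: 0 up (at rest), 0.007 m fully down (5 mm of key still stand above the lid). Spring: starts to move at about 1.2 N, fully down at about 5.4 N, springs back up when released.
- bar_unit_top (a point): Centre of the flat top face of the bar key, in the middle of its box. At rest it is 44 mm above the worktop, 12 mm above the box's lid; it moves down with the key.
- bar_unit_key (a joint): Downward travel of the bar key: 0 up (at rest), 0.007 m fully down (5 mm of key still stand above the lid). Spring: starts to move at about 1.2 N, fully down at about 5.4 N, springs back up when released.
- battery_pack: black battery block, 45 x 69 x 17 mm, lying loose on the worktop; a bystander, leave it alone. Origin: centre of the underside.
- heat_sink: finned heat sink, 40 x 40 x 22 mm, lying loose on the worktop; a bystander, leave it alone. Origin: centre of the underside.
- terminal_strip: white six-way terminal strip, 18 x 60 x 16 mm, lying loose on the worktop; a bystander, leave it alone. Origin: centre of the underside.
- module_3: slim metal plug module, 16 x 80 x 10 mm, lying loose on the worktop; a bystander, leave it alone. Origin: centre of the underside.
- usb_stick: small data stick, 18 x 51 x 8 mm, lying loose on the worktop; a bystander, leave it alone. Origin: centre of the underside.
- side_cutters: side cutters lying flat, 46 x 134 x 14 mm, lying loose on the worktop; a bystander, leave it alone. Origin: centre of the underside.
Things that resemble listed ones, but are neither listed nor needed, are in the scene too. What is shaped like the bar_unit but red is not meant. Leave any red look-alike of the round_unit alone.

How it is judged:
On the way, in this order (a step that is already met when the one before it is completed fails the run):
1. the round key is pressed down by the fingers and kept down (value of joint round_unit_key above 0.004 m and contact force between the fingers and round_unit above 0.8 N), for 0.8 s.
2. the round key is up again (value of joint round_unit_key below 0.0015 m), for 0.1 s.
3. the bar key is pressed down by the fingers, with the round key up (value of joint bar_unit_key above 0.004 m and contact force between the fingers and bar_unit above 0.8 N and value of joint round_unit_key below 0.0015 m), for 0.1 s.
At the end, for the whole second after the job is handed in: All three keys are up again (within 1.5 mm), the three boxes stand flat and at rest within 20 mm of where they started, and the small parts lie within 15 mm of where they were (value of joint each of round_unit_key, square_unit_key, bar_unit_key below 0.0015 m and distance of each of round_unit, square_unit, bar_unit from where it was at the start of the episode below 0.02 m and angle between each of round_unit, square_unit, bar_unit's own z axis and vertical below 0.05 rad and linear speed of each of round_unit, square_unit, bar_unit below 0.02 m/s and distance of each of battery_pack, heat_sink, terminal_strip, module_3, usb_stick, side_cutters from where it was at the start of the episode below 0.015 m); the robot touches nothing.
It fails at once if a box is lifted (8 mm) or shoved (20 mm) (height (world z) of any of round_unit, square_unit, bar_unit above 0.008 m or distance of any of round_unit, square_unit, bar_unit from where it was at the start of the episode above 0.02 m).
It fails at once if the square key is pressed (2.5 mm) or its box is touched with more than 3 N (value of joint square_unit_key above 0.0025 m or contact force between any of the fingers, the arm and square_unit above 3 N).
It fails at once if a box is pressed with more than 30 N, which is no light touch (contact force between any of the fingers, the arm and round_unit above 30 N or contact force between any of the fingers, the arm and bar_unit above 30 N).
It fails at once if a small part lying by is moved (15 mm) (distance of any of battery_pack, heat_sink, terminal_strip, module_3, usb_stick, side_cutters from where it was at the start of the episode above 0.015 m).
It also fails if it takes over 45 s, if anything falls off the work surface, if the arm or the gripper's body presses on something with over 40 N, if the wrist force passes 120 N, or if a joint passes its speed limit or range.

## Robot

A 6-joint arm with a two-finger parallel gripper is mounted at the origin on a cart in front of the work surface, level with it; the furniture and walls round the work are solid. World frame = base frame: x ahead of the robot, y to its left, z up, the work surface at z = 0. Lengths are in m, angles in rad, forces in N, time in s.
With the tool pointing down it reaches from about 0.35 to 0.975 m from the base axis. Payload 4.9 kg.
Tool frame: the origin (TCP) lies midway between the tips of the shut fingers; the grasp point (between the pads) lies 19 mm behind it; z points along the fingers, y is the line along which they close (so a half turn about z gives the same grasp; the last joint's range is limited). The gripper opens to 85 mm and grips with 20 to 120 N. Pads are 22 mm wide; open, the fingers measure 114 mm over their backs; the gripper's body (76 mm by 85 mm) begins 54 mm behind the grasp point. The pads swing forward as they close: fully open they stand 13 mm farther back than shut.
Start: joints at [1.18, 0.053, 1.613, -0, 1.476, -0.119], TCP at [0.168, 0.602, 0.231] pointing down, gripper open.
Joint ranges: [-3.01, 3.01], [-1.01, 2.22], [0.06, 2.58], [-1.02, 4.17], [0.09, 2.62], [-3.14, 3.14]. Speed limits (rad/s): [2.57, 2.57, 3.14, 3.14, 3.14, 3.14].

## Interface

Orientations are given as a rotation vector (axis times angle).
In Python, from station import ctrl gives the robot as it stands.
- The arm moves only by the shell command python3 -m handwheel 'ROWS' [FORCE]. ROWS is JSON, a list of rows, each an object with "gripper": the gripper command: -1 is fully open, 1 is shut, values between are in proportion; "offset": the shift along the tool's x, y, z in mm, a list of three; "rotation": the turn, a rotation vector about the tool's x, y, z in rad, a list of three. A call has exactly 8 rows; each row is the pose to reach, as a shift and turn from the pose commanded when the call began, along the tool's axes at that moment; what a row does not reach only later rows make up. A row lasts 1/8 s, in which the tool goes at most 62.5 mm and 10.7 degrees, less where a joint would pass 70% of its speed; a pose out of reach is approached as far as the arm can. A call with a gripper value outside its range is refused whole. The fingers move at their own pace and stop on an object; FORCE is the grip in N (left out, the last holds). Time passes only in rows, so rows that repeat a pose let the fingers close, or fill a call up. It gives the time, the measured TCP pose, the force, the opening and the grip force at its end, in the units of the state.
- ctrl.get_obs(): the state, without advancing time (a new reading comes with each control period).
- ctrl.get_image(name): name is "side" or "top" or "wrist"; returns a dict with "image" (384x512x3 uint8, red, green, blue), "fovy" (degrees; the focal length in pixels is half the picture's height over the tangent of half this angle, whatever the lens; pixels are square), "cx", "cy" (the principal point, pixels), "xyz" and "attitude" of the camera in the world. Camera axes: x right, y up, looking along -z (the intrinsics and any distortion apply to the point x, -y, -z); pixel columns grow to the right and rows downward; lengths in m; the calibration is good to about 2 mm. A picture is of the moment at which its call begins. There is no depth.
- ctrl.finish_job(): hands the job in; it is judged then, once.
The state is a dict: "t": time; "q": joint angles; "dq": joint speeds; "effort": joint torques, N m; "tool_pos": TCP position; "tool_rot": TCP orientation; "contact_force": force on the tool from outside, world axes, zero at the start; "wrist_torque": the same for the moment, N m; "opening": finger opening in m; "grip_force": force on a finger pad.
Only numpy, scipy, OpenCV 4.12 (cv2) and the standard library are available. Lean on these libraries where they do the work, as an engineer would, in place of code of your own. Each camera call takes 0.05 s, during which the arm holds its last target. There are 200 camera calls.

## Working session

There is one attempt and no reset: what is moved stays moved. The work goes in short steps, Python scripts to look and compute and a shell command to move; the robot and the scene stay as the last step left them, time stands still between calls to the robot, and variables do not carry over. Pictures are saved under pics/ and viewed, at most 10 in all, crops included, and the job is handed in when it is done.

```bash
ls; mkdir -p pics
python3 - <<'E'
from station import ctrl
import cv2
o=ctrl.get_obs(); print(o['t'],o['tool_pos'],o['tool_rot'],o['contact_force'])
for n in ['top','side']:
    d=ctrl.get_image(n); cv2.imwrite(f'pics/{n}0.png',d['image'][:,:,::-1]); print(n,{k:v for k,v in d.items() if k!='image'})
E
```

```text
pics
0.0 [0.16754981 0.60148518 0.23006296] [-0.42553554 -3.11211727  0.00312383] [ 0.55444722 -0.56863476 -0.17810929]
top {'fovy': 56.801383324587334, 'cx': 253.94345413171237, 'cy': 192.57774741824107, 'xyz': array([0.39874484, 0.01314316, 1.28960587]), 'attitude': array([ 0.09213382, -0.08164893, -1.53968827])}
side {'fovy': 54.704391976002896, 'cx': 256.7958078037456, 'cy': 188.5325750955368, 'xyz': array([ 0.23473527, -0.98975438,  0.65519316]), 'attitude': array([ 1.03519769, -0.13994931, -0.2729058 ])}
```

View pics/top0.png

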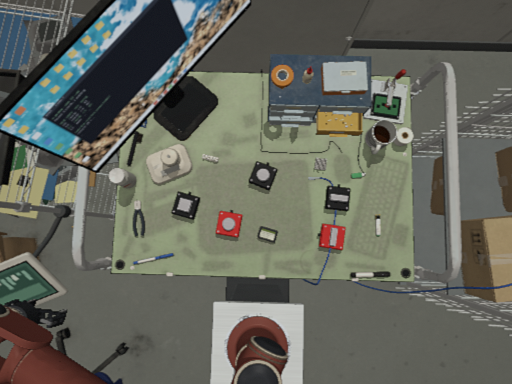

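View pics/side0.png

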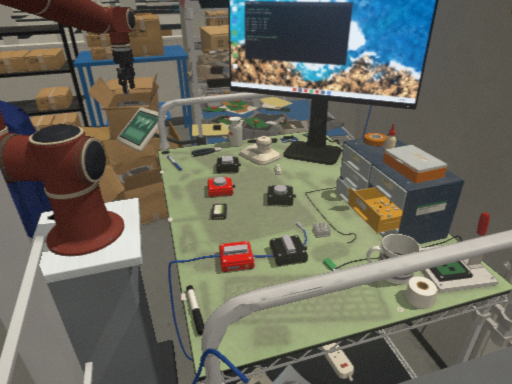

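Top view: black boxes at (185,205), (263,176) and (338,198), red look-alikes at (229,224) and (332,237). The box at (338,198) looks like the bar. I'll enlarge all three crops to tell round from square.

```bash
cat > h.py <<'E'
import numpy as np, cv2
from scipy.spatial.transform import Rotation as R
def ray(d,u,v):
    f=d['image'].shape[0]/2/np.tan(np.radians(d['fovy'])/2)
    return R.from_rotvec(d['attitude']).apply([(u-d['cx'])/f,-(v-d['cy'])/f,-1])
def onplane(d,u,v,z):
    r=ray(d,u,v); return d['xyz']+r*(z-d['xyz'][2])/r[2]
def pix(d,p):
    f=d['image'].shape[0]/2/np.tan(np.radians(d['fovy'])/2)
    c=R.from_rotvec(d['attitude']).inv().apply(np.array(p)-d['xyz'])
    return np.array([d['cx']-f*c[0]/c[2], d['cy']+f*c[1]/c[2]])
E
python3 - <<'E'
from station import ctrl
from h import *
d=ctrl.get_image('top'); s=ctrl.get_image('side')
im=d['image'][:,:,::-1]
tiles=[]
for (u,v),(a,b) in zip([(185,205),(263,176),(338,198)],[(228,163),(281,194),(289,249)]):
    t=cv2.resize(im[v-25:v+25,u-25:u+25],(260,260),interpolation=cv2.INTER_CUBIC)
    w=cv2.resize(s['image'][b-25:b+25,a-25:a+25,::-1],(260,260),interpolation=cv2.INTER_CUBIC)
    tiles.append(np.vstack([t,w]))
    c=im[v-25:v+25,u-25:u+25]
    hsv=cv2.cvtColor(c,cv2.COLOR_BGR2HSV)
    dark=(hsv[...,2]<65).astype(np.uint8)
    cs,_=cv2.findContours(dark,cv2.RETR_EXTERNAL,cv2.CHAIN_APPROX_NONE)
    k=max(cs,key=cv2.contourArea); r=cv2.minAreaRect(k)
    m=cv2.drawContours(np.zeros_like(dark),[k],-1,1,-1)
    key=((m>0)&(hsv[...,2]>110)&(hsv[...,1]<60)).astype(np.uint8)
    n,l,st,ce=cv2.connectedComponentsWithStats(key); j=1+np.argmax(st[1:,4])
    kc=ce[j]+[u-25,v-25]; p=onplane(d,*kc,0.044)
    corners=[onplane(d,q[0]+u-25,q[1]+v-25,0.03) for q in cv2.boxPoints(r)]
    print('box',np.round(np.mean(corners,0),4),'sides',[round(float(np.linalg.norm(corners[i]-corners[i-1])),3) for i in range(4)],'edge yaw',np.degrees(np.arctan2(*(corners[1]-corners[0])[1::-1])),'key',p.round(4),st[j],'side pix of key',pix(s,p).round(1))
cv2.imwrite('pics/crops.png',np.hstack(tiles))
E
```

```text
box [0.4907 0.2644 0.03  ] sides [0.083, 0.091, 0.084, 0.091] edge yaw -13.65158837700765 key [0.4887 0.2686 0.044 ] [ 17  18  15  14 139] side pix of key [227.5 157.7]
box [ 0.6052 -0.0068  0.03  ] sides [0.081, 0.092, 0.082, 0.092] edge yaw -19.826832037152542 key [ 0.6049 -0.0057  0.044 ] [ 19  18  13  11 116] side pix of key [280.9 187.4]
box [ 0.5309 -0.2731  0.03  ] sides [0.083, 0.089, 0.083, 0.089] edge yaw -5.2428408486914755 key [ 0.4989 -0.2389  0.044 ] [15 32  2  2  3] side pix of key [273.5 235.2]
```

View pics/crops.png

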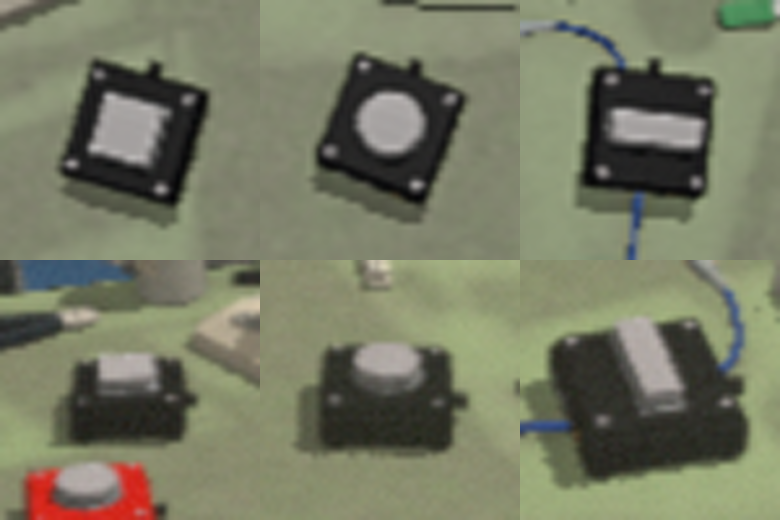

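The top row is the 'top' camera. (185,205) is the SQUARE key, so leave it. (263,176) is the ROUND key on a black box, which is the tester. (338,198) is the long BAR on a black box, which is the counter. The boxes at (229,224) and (332,237) are red and not meant. For the round key the side view agrees with the projection (predicted 281,187, seen about 281,188). Next I refine the bar and compute the offsets.

Run:
```python
from station import ctrl
from h import *
d=ctrl.get_image('top'); s=ctrl.get_image('side')
def key(d,u,v,w,z=0.044):
    c=d['image'][v-w:v+w,u-w:u+w]; hsv=cv2.cvtColor(c,cv2.COLOR_RGB2HSV)
    k=((hsv[...,2]>115)&(hsv[...,1]<50)).astype(np.uint8)
    n,l,st,ce=cv2.connectedComponentsWithStats(k); j=1+np.argmax(st[1:,4])
    q=ce[j]+[u-w,v-w]; return q,st[j],onplane(d,*q,z)
q,st,p=key(d,339,197,12); print('bar',q,st,p,'in side',pix(s,p))
q2,st2,p2=key(s,292,244,16); print('side bar',q2,st2,p2)
o=ctrl.get_obs(); T=R.from_rotvec(o['tool_rot']); print(T.as_matrix().round(3))
for n,t in [('round',[0.605,-0.006,0.12]),('bar',[p[0],p[1],0.12])]:
    print(n,(T.inv().apply(np.array(t)-o['tool_pos'])*1000).round(1))
```

```text
bar [338.78947368 197.21052632] [ 4  9 17  7 95] [ 0.52983402 -0.27548342  0.044     ] in side [289.18462304 241.1302929 ]
side bar [288.07692308 241.84615385] [  6   7  13  15 117] [ 0.52601055 -0.27738572  0.044     ]
[[-0.963  0.268 -0.   ]
 [ 0.268  0.963 -0.001]
 [ 0.    -0.001 -1.   ]]
round [-584.4 -468.   111.2]
bar [-584.4 -747.8  111.4]
```

Bar at (0.529,-0.276); the two views agree within 4 mm. Now moving over the round key, high, with the fingers shut.

```bash
python3 -m handwheel '[{"gripper":1,"offset":[-36,-29,0],"rotation":[0,0,0]},{"gripper":1,"offset":[-76,-61,0],"rotation":[0,0,0]},{"gripper":1,"offset":[-116,-93,0],"rotation":[0,0,0]},{"gripper":1,"offset":[-156,-125,0],"rotation":[0,0,0]},{"gripper":1,"offset":[-196,-157,0],"rotation":[0,0,0]},{"gripper":1,"offset":[-236,-189,0],"rotation":[0,0,0]},{"gripper":1,"offset":[-272,-218,0],"rotation":[0,0,0]},{"gripper":1,"offset":[-300,-240,0],"rotation":[0,0,0]}]' 30
python3 -m handwheel '[{"gripper":1,"offset":[-36,-29,0],"rotation":[0,0,0]},{"gripper":1,"offset":[-76,-61,0],"rotation":[0,0,0]},{"gripper":1,"offset":[-116,-93,0],"rotation":[0,0,0]},{"gripper":1,"offset":[-156,-125,10],"rotation":[0,0,0]},{"gripper":1,"offset":[-196,-157,30],"rotation":[0,0,0]},{"gripper":1,"offset":[-236,-189,60],"rotation":[0,0,0]},{"gripper":1,"offset":[-270,-216,90],"rotation":[0,0,0]},{"gripper":1,"offset":[-284,-228,111],"rotation":[0,0,0]}]'
python3 - <<'E'
from station import ctrl
from h import *
d=ctrl.get_image('wrist'); s=ctrl.get_image('side')
o=ctrl.get_obs(); print(o['t'],o['tool_pos'],o['contact_force'],o['opening'])
T=R.from_rotvec(o['tool_rot']); print((T.inv().apply(np.array([.605,-.006,.044])-o['tool_pos'])*1000).round(1))
print('wrist pix of est key',pix(d,[.605,-.006,.044]),'tcp',pix(d,o['tool_pos']))
cv2.imwrite('pics/w1.png',np.hstack([d['image'][:,:,::-1],cv2.resize(s['image'][110:238,210:338,::-1],(288,288),interpolation=cv2.INTER_CUBIC)[:288].repeat(1,0) if 0 else np.zeros((384,1,3),np.uint8)]))
E
```

```text
t: 1.3
tool_pos: [0.3932, 0.2887, 0.2315]
tool_rot: [0.427, 3.112, 0.0]
contact_force: [-0.7, 0.5, 0.3]
opening: 0.0002
grip_force: 0.0
t: 2.3
tool_pos: [0.6051, -0.0076, 0.1185]
tool_rot: [-0.429, -3.111, 0.0]
contact_force: [-0.2, 0.5, 0.2]
opening: -0.0001
grip_force: 0.0
2.4 [ 0.60336206 -0.00701309  0.11687809] [-0.5861924  -0.42442192 -0.93365418] -5.6358711635290014e-05
[-1.7  1.5 72.9]
wrist pix of est key [255.24079155 205.89691831] tcp [253.29825508 254.29858921]
```

View pics/w1.png

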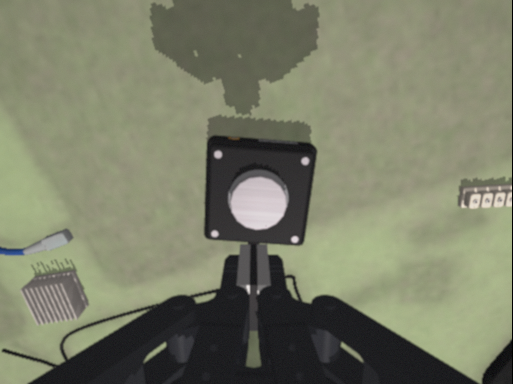

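The wrist view shows the round key at (259,203), against (255,206) predicted, so it's within about 3 mm. Descending to just above it, then pressing by feel.

```bash
python3 -m handwheel '[{"gripper":1,"offset":[-1,0,15],"rotation":[0,0,0]},{"gripper":1,"offset":[-1,0,35],"rotation":[0,0,0]},{"gripper":1,"offset":[-1,0,50],"rotation":[0,0,0]},{"gripper":1,"offset":[-1,0,60],"rotation":[0,0,0]},{"gripper":1,"offset":[-1,0,66],"rotation":[0,0,0]},{"gripper":1,"offset":[-1,0,68],"rotation":[0,0,0]},{"gripper":1,"offset":[-1,0,68],"rotation":[0,0,0]},{"gripper":1,"offset":[-1,0,68],"rotation":[0,0,0]}]'
python3 -m handwheel '[{"gripper":1,"offset":[0,0,1],"rotation":[0,0,0]},{"gripper":1,"offset":[0,0,2],"rotation":[0,0,0]},{"gripper":1,"offset":[0,0,4],"rotation":[0,0,0]},{"gripper":1,"offset":[0,0,6],"rotation":[0,0,0]},{"gripper":1,"offset":[0,0,8],"rotation":[0,0,0]},{"gripper":1,"offset":[0,0,9],"rotation":[0,0,0]},{"gripper":1,"offset":[0,0,9],"rotation":[0,0,0]},{"gripper":1,"offset":[0,0,9],"rotation":[0,0,0]}]'
```

```text
t: 3.4
tool_pos: [0.6061, -0.0059, 0.0529]
tool_rot: [0.426, 3.112, 0.0]
contact_force: [-0.4, -0.5, 0.6]
opening: -0.0001
grip_force: 0.0
t: 4.4
tool_pos: [0.6056, -0.0058, 0.0434]
tool_rot: [-0.426, -3.113, 0.0]
contact_force: [-1.9, 0.6, 1.0]
opening: -0.0001
grip_force: 0.7
```

Just at contact. Pressing 6 mm more and holding.

```bash
python3 -m handwheel '[{"gripper":1,"offset":[0,0,1],"rotation":[0,0,0]},{"gripper":1,"offset":[0,0,2],"rotation":[0,0,0]},{"gripper":1,"offset":[0,0,3],"rotation":[0,0,0]},{"gripper":1,"offset":[0,0,4],"rotation":[0,0,0]},{"gripper":1,"offset":[0,0,5],"rotation":[0,0,0]},{"gripper":1,"offset":[0,0,6],"rotation":[0,0,0]},{"gripper":1,"offset":[0,0,6],"rotation":[0,0,0]},{"gripper":1,"offset":[0,0,6],"rotation":[0,0,0]}]'
```

```text
t: 5.4
tool_pos: [0.6057, -0.0058, 0.0375]
tool_rot: [0.426, 3.113, 0.0]
contact_force: [-2.6, 0.3, 4.6]
opening: 0.0003
grip_force: 2.5
```

```bash
python3 -m handwheel '[{"gripper":1,"offset":[0,0,0.5],"rotation":[0,0,0]},{"gripper":1,"offset":[0,0,0.5],"rotation":[0,0,0]},{"gripper":1,"offset":[0,0,0.5],"rotation":[0,0,0]},{"gripper":1,"offset":[0,0,0.5],"rotation":[0,0,0]},{"gripper":1,"offset":[0,0,0.5],"rotation":[0,0,0]},{"gripper":1,"offset":[0,0,0.5],"rotation":[0,0,0]},{"gripper":1,"offset":[0,0,0.5],"rotation":[0,0,0]},{"gripper":1,"offset":[0,0,0.5],"rotation":[0,0,0]}]'
python3 -m handwheel '[{"gripper":1,"offset":[0,0,0.5],"rotation":[0,0,0]},{"gripper":1,"offset":[0,0,0.5],"rotation":[0,0,0]},{"gripper":1,"offset":[0,0,-2],"rotation":[0,0,0]},{"gripper":1,"offset":[0,0,-6],"rotation":[0,0,0]},{"gripper":1,"offset":[0,0,-15],"rotation":[0,0,0]},{"gripper":1,"offset":[0,0,-35],"rotation":[0,0,0]},{"gripper":1,"offset":[0,0,-60],"rotation":[0,0,0]},{"gripper":1,"offset":[0,0,-80],"rotation":[0,0,0]}]'
python3 - <<'E'
from station import ctrl
from h import *
o=ctrl.get_obs()
T=R.from_rotvec(o['tool_rot']); print((T.inv().apply(np.array([.529,-.276,.117])-o['tool_pos'])*1000).round(1))
E
```

```text
t: 6.4
tool_pos: [0.6057, -0.0058, 0.0371]
tool_rot: [0.426, 3.113, -0.0]
contact_force: [-2.2, 0.7, 6.3]
opening: -0.0
grip_force: 2.8
t: 7.4
tool_pos: [0.6063, -0.0059, 0.1191]
tool_rot: [0.425, 3.11, -0.0]
contact_force: [0.5, 0.1, 0.5]
opening: -0.0003
grip_force: 0.0
[   2.  -280.9    2.1]
```

The round key was held at about 6 N for over a second and released cleanly. Now to the bar.

```bash
python3 -m handwheel '[{"gripper":1,"offset":[0,-25,0],"rotation":[0,0,0]},{"gripper":1,"offset":[0,-65,0],"rotation":[0,0,0]},{"gripper":1,"offset":[1,-110,0],"rotation":[0,0,0]},{"gripper":1,"offset":[1,-155,0],"rotation":[0,0,0]},{"gripper":1,"offset":[2,-200,0],"rotation":[0,0,0]},{"gripper":1,"offset":[2,-245,0],"rotation":[0,0,0]},{"gripper":1,"offset":[2,-270,0],"rotation":[0,0,0]},{"gripper":1,"offset":[2,-281,0],"rotation":[0,0,0]}]'
python3 - <<'E'
from station import ctrl
from h import *
d=ctrl.get_image('wrist'); o=ctrl.get_obs()
T=R.from_rotvec(o['tool_rot']); print(o['tool_pos'],(T.inv().apply(np.array([.529,-.276,.044])-o['tool_pos'])*1000).round(1))
e=pix(d,[.529,-.276,.044]); print('est key',e)
im=d['image'][:,:,::-1].copy(); cv2.circle(im,tuple(int(x) for x in e),3,(0,0,255),1)
cv2.imwrite('pics/w2.png',im)
u,v=e.astype(int); c=d['image'][v-35:v+35,u-45:u+45]; h=cv2.cvtColor(c,cv2.COLOR_RGB2HSV)
k=((h[...,2]>150)&(h[...,1]<40)).astype(np.uint8); n,l,st,ce=cv2.connectedComponentsWithStats(k); j=1+np.argmax(st[1:,4])
q=ce[j]+[u-45,v-35]; print(q,st[j],onplane(d,*q,.044))
E
```

```text
t: 8.4
tool_pos: [0.5281, -0.2774, 0.1177]
tool_rot: [0.428, 3.111, -0.001]
contact_force: [-0.1, -0.6, -0.5]
opening: 0.0001
grip_force: 0.0
[ 0.52795768 -0.27777934  0.11752741] [-0.5  2.1 73.5]
est key [255.21144073 207.49969675]
[257.65035678 205.96024465] [   6   16   83   37 1962] [ 0.52832163 -0.27396871  0.044     ]
```

View pics/w2.png

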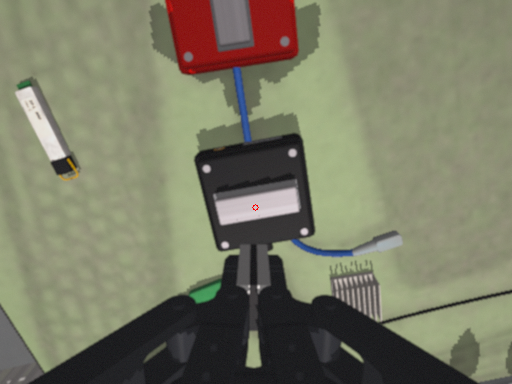

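The wrist view shows the bar key on the black box centred at (258,206), with my estimate marked at (255,207). The finned part at (355,300) is 22 mm high and clear of the tips. Pressing.

```bash
python3 -m handwheel '[{"gripper":1,"offset":[0,2,15],"rotation":[0,0,0]},{"gripper":1,"offset":[0,2,35],"rotation":[0,0,0]},{"gripper":1,"offset":[0,2,50],"rotation":[0,0,0]},{"gripper":1,"offset":[0,2,60],"rotation":[0,0,0]},{"gripper":1,"offset":[0,2,66],"rotation":[0,0,0]},{"gripper":1,"offset":[0,2,70],"rotation":[0,0,0]},{"gripper":1,"offset":[0,2,72],"rotation":[0,0,0]},{"gripper":1,"offset":[0,2,73],"rotation":[0,0,0]}]'
python3 -m handwheel '[{"gripper":1,"offset":[0,0,1],"rotation":[0,0,0]},{"gripper":1,"offset":[0,0,2],"rotation":[0,0,0]},{"gripper":1,"offset":[0,0,3],"rotation":[0,0,0]},{"gripper":1,"offset":[0,0,4],"rotation":[0,0,0]},{"gripper":1,"offset":[0,0,5],"rotation":[0,0,0]},{"gripper":1,"offset":[0,0,6],"rotation":[0,0,0]},{"gripper":1,"offset":[0,0,6],"rotation":[0,0,0]},{"gripper":1,"offset":[0,0,6],"rotation":[0,0,0]}]'
```

```text
t: 9.45
tool_pos: [0.5291, -0.2743, 0.0442]
tool_rot: [0.426, 3.112, -0.001]
contact_force: [0.3, 0.1, -0.1]
opening: -0.0
grip_force: 0.0
t: 10.45
tool_pos: [0.5291, -0.2743, 0.0381]
tool_rot: [0.426, 3.112, -0.001]
contact_force: [-0.7, -1.0, 4.1]
opening: -0.0002
grip_force: 2.3
```

A little further to be sure, then release and rise.

```bash
python3 -m handwheel '[{"gripper":1,"offset":[0,0,0.5],"rotation":[0,0,0]},{"gripper":1,"offset":[0,0,1],"rotation":[0,0,0]},{"gripper":1,"offset":[0,0,1],"rotation":[0,0,0]},{"gripper":1,"offset":[0,0,1],"rotation":[0,0,0]},{"gripper":1,"offset":[0,0,1],"rotation":[0,0,0]},{"gripper":1,"offset":[0,0,1],"rotation":[0,0,0]},{"gripper":1,"offset":[0,0,1],"rotation":[0,0,0]},{"gripper":1,"offset":[0,0,1],"rotation":[0,0,0]}]'
python3 -m handwheel '[{"gripper":1,"offset":[0,0,-2],"rotation":[0,0,0]},{"gripper":1,"offset":[0,0,-6],"rotation":[0,0,0]},{"gripper":1,"offset":[0,0,-15],"rotation":[0,0,0]},{"gripper":1,"offset":[0,0,-40],"rotation":[0,0,0]},{"gripper":1,"offset":[0,0,-80],"rotation":[0,0,0]},{"gripper":1,"offset":[0,0,-120],"rotation":[0,0,0]},{"gripper":1,"offset":[0,0,-150],"rotation":[0,0,0]},{"gripper":1,"offset":[0,0,-160],"rotation":[0,0,0]}]'
python3 - <<'E'
from station import ctrl
import cv2
cv2.imwrite('pics/s2.png',ctrl.get_image('side')['image'][:,:,::-1])
E
```

```text
t: 11.45
tool_pos: [0.5291, -0.2743, 0.0371]
tool_rot: [0.426, 3.112, -0.001]
contact_force: [-0.4, 0.4, 4.5]
opening: 0.0002
grip_force: 2.6
t: 12.45
tool_pos: [0.5293, -0.2742, 0.1989]
tool_rot: [0.425, 3.11, -0.002]
contact_force: [-0.6, -0.5, 0.4]
opening: 0.0003
grip_force: 0.0
```

View pics/s2.png

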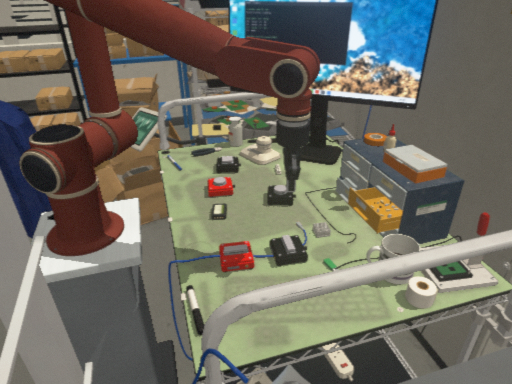

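All boxes are where they were at (228,163), (281,194) and (289,249), and the gripper is well clear above. Handing in.

```bash
python3 -c "
from station import ctrl
print(ctrl.finish_job())"
```

```text
the job is handed in; nothing more can be done
None
```

The round key was pressed to about 6 N, held for over a second and released, then the bar key was pressed to about 4.5 N and released. The arm withdrew clear, no box had visibly moved, and the job is handed in; the hand-in returned no verdict.

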